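# Release a jar from a ratchet clamp

## Robot

A 7-joint arm with a two-finger parallel gripper is mounted at the origin on a cart in front of the work surface, level with it; the furniture and walls round the work are solid. World frame = base frame: x ahead of the robot, y to its left, z up, the work surface at z = 0. Lengths are in m, angles in rad, forces in N, time in s.
With the tool pointing down it reaches from about 0.4 to 0.85 m from the base axis. Payload 4.5 kg.
Tool frame: the origin (TCP) lies between the finger pads; the fingertips stand manip.nose_length ahead of it and the grasp point (between the pads) lies 3 mm ahead of it (manip.nose_length is the distance from the TCP to the fingertips, in m); x points along the fingers, y is the direction in which the jaws open and shut, and the axes are right-handed (so a half turn about x gives the same grasp; the last joint's range is limited). The gripper opens to 88 mm and grips with 3 to 60 N. Pads are 18 mm wide; open, the fingers measure 123 mm over their backs; the gripper's body (75 mm by 187 mm) begins 45 mm behind the grasp point.
Start: joints at [-1.09, 0.689, -0.195, 1.565, 0.157, 0.902, -0.215], TCP at [0.27, 0.564, 0.261] pointing down, gripper open.
Joint ranges: [-3.01, 3.01], [-0.46, 2.08], [-1.47, 1.51], [0.13, 2.56], [-1, 4.14], [0.04, 2.09], [-2.66, 2.66]. Speed limits (rad/s): [2.57, 2.57, 3.14, 3.14, 3.14, 3.14, 3.14].

## Interface

Orientations are given as a unit quaternion [x, y, z, w].
In Python, from cell import get_state, imaging, manip gives the robot as it stands.
- The arm moves only by the shell command python3 -m creep 'ROWS' [FORCE]. ROWS is JSON, one flat list of numbers, 7 for each row, row after row: the shift along the tool's x, y, z in cm, then the turn, a rotation vector about the tool's x, y, z in units of 6 degrees (1.0 is 6 degrees), then the gripper's target within -1 to 1 (shut at 1, half-way at 0, fully open at -1). A call has 1 to 20 rows; each row is the pose to reach, as a shift and turn from the pose measured when the call began, along the tool's axes at that moment; what a row does not reach only later rows make up. A row lasts 1/12 s, in which the tool goes at most 41.7 mm and 7.16 degrees, less where a joint would pass 70% of its speed; a pose out of reach is approached as far as the arm can. A call with a gripper value outside its range is refused whole. The fingers move at their own pace and stop on an object; FORCE is the grip in N (left out, the last holds). Time passes only in rows, so rows that repeat a pose let the fingers close. It gives the time, the measured TCP pose, the force and the opening at its end, in the units of the state.
- get_state(): the state, without advancing time (a new reading comes with each control period).
- imaging.get_image(name): name is "side" or "top" or "wrist"; returns a dict with "color" (400x640x3 uint8, red, green, blue), "range_z" (400x640 float32, m along the optical axis (not along the pixel's ray), 0 where there is no reading), "intrinsics" (3x3 intrinsics, pixels), "world_from_camera" (4x4, takes a point from camera to world coordinates); the wrist camera has in their place "T_tool_cam" (4x4, takes a point from camera to tool coordinates, whose origin is the TCP and whose axes are the tool frame's). Camera axes: x right, y up, looking along -z (the intrinsics and any distortion apply to the point x, -y, -z); pixel columns grow to the right and rows downward; lengths in m; the calibration is good to about 2 mm. A picture is of the moment at which its call begins: read the wrist's pose just before it.
- manip.sign_off(): hands the job in, once; it reports no verdict.
The state is a dict: "t": time; "joints": joint angles; "joint_vel": joint speeds; "tau": joint torques, N m; "tcp_pos": TCP position; "ee_rot": TCP orientation; "force": force on the tool from outside, world axes, zero at the start; "wrist_torque": the same for the moment, N m; "opening": finger opening in m.
Only numpy, scipy, OpenCV 4.12 (cv2) and the standard library are available. Lean on these libraries where they do the work, as an engineer would, in place of code of your own. Each camera call takes 0.05 s, during which the arm holds its last target.

## Task

The spice jar in the clamp of the white preparation board is finished with: throw the clamp's pawl over so that it stays clear of the rack, draw the sliding jaw all the way back to its stop, and only then lift the jar out and set it down upright in the free part of the spice tray. Do not drop it and do not knock over the two jars already there; leave the jaw back and the pawl thrown over.

Things in the scene. Friction and masses are not known exactly. Their poses are not given: they have to be found in the camera images.
- clamp_board: white plastic preparation board, 150 x 350 mm, its top 22 mm above the worktop, fixed there. Origin: centre of its underside, on the worktop; y runs along the length, z up. The clamp lies on the line x = +20 mm of the board: at the +y end a grey fixed V jaw (62 mm wide, top 80 mm above the worktop, y = 100 to 145 mm), at its -y side the grey sliding jaw on an aluminium rail with a steel sawtooth rack (teeth 8 mm apart, 5 mm high), and an end stop near y = -154 mm.
- jaw (a joint): position of the sliding jaw along the board, m: 0 at the start (its rubber pad, sprung with about 5 N, presses the jar into the V jaw), growing as it opens towards the board's -y; 0.055 is fully back at its end stop. It slides with about 2.5 N of friction and stays where it is left. While the pawl is in the rack it moves only towards the jar; once the pawl is over it springs back about 3 mm and can be drawn freely. The jaw plate is 60 mm wide, its top 80 mm above the worktop.
- jaw_grip (a point): point in the grip fin on the rear of the sliding jaw: the fin is 14 mm thick along the board's x, 30 mm long along y, stands free from 46 to 92 mm above the worktop; this point is on its mid plane, 78 mm above the worktop, and moves with the jaw. Axes as the board's.
- pawl (a joint): angle of the steel pawl on the sliding jaw, rad: 0 with its tip in the rack (jaw locked), growing as its thumb lever tips forward, towards the jar (the board's +y); 1.60 is its stop, thrown over, the lever lying forward. It has no spring: its own weight drops it into the rack below about 0.8 and over to the stop above that. Under the clamp's load the thumb lever takes about 3 N at its end to start, then next to nothing.
- pawl_thumb (a point): centre of the pawl's black thumb paddle (18 mm wide along the board's x, 6 mm thick, 14 mm high) at the end of the 44 mm lever. At the start it is 81 mm above the worktop and the lever leans 22 degrees from upright towards the board's -y; 50 mm of clear space lie between it and the grip fin behind it (-y).
- pawl_pivot (a point): pivot of the pawl, its axis along the board's x, between the side bars of the sliding jaw, 40 mm above the worktop; side bars and blocks around it reach up to 46 mm.
- clamped_jar: spice jar with screw cap, a cylinder 42 mm in diameter and 108 mm high, about 0.1 kg; origin at the centre of its underside, z up along its axis. It starts upright on the board between the jaws (underside 22 mm above the worktop), standing 50 mm above the jaws.
- spice_tray: dark steel tray, 190 (x) x 110 (y) x 16 mm, walls and floor 4 mm, fixed. Origin at the centre of its underside, z up. The two other jars stand near its +x end; the half towards -x is free.
- jar_a: spice jar of the same size standing in the tray; origin at the centre of its underside
- jar_b: spice jar of the same size standing in the tray; origin at the centre of its underside

How it is judged:
By the outcome, as a careful person would: the job done as asked, in the order asked, and still so for the second after the job is handed in, with the robot touching nothing.
It also fails if it takes over 64 s, if anything falls off the work surface, if the arm or the gripper's body presses on something with over 40 N, if the wrist force passes 120 N, or if a joint passes its speed limit or range.

## Working session

There is one attempt and no reset: what is moved stays moved. The work goes in short steps, Python scripts to look and compute and a shell command to move; the robot and the scene stay as the last step left them, time stands still between calls to the robot, and variables do not carry over. Pictures are saved under pics/ and viewed, and the job is handed in when it is done.

```bash
ls; mkdir -p pics
python3 - <<'E'
from cell import get_state, imaging, manip
import cv2, numpy as np
s=get_state(); print({k:np.round(v,3).tolist() for k,v in s.items()}, manip.nose_length)
for n in ["side","top","wrist"]:
    d=imaging.get_image(n); cv2.imwrite(f"pics/{n}0.png",d["color"][:,:,::-1]); np.savez(f"pics/{n}0.npz",**d)
    print(n,d["intrinsics"].round(1).tolist(),{k:np.round(d[k],4).tolist() for k in d if 'cam' in k}, d.keys())
E
```

```text
pics
{'t': 0.0, 'joints': [-1.09, 0.69, -0.194, 1.566, 0.157, 0.903, -0.215], 'joint_vel': [0.0, -0.001, 0.002, 0.001, 0.001, 0.001, 0.001], 'tau': [0.0, -52.757, -1.267, -15.342, -0.053, 0.007, 0.0], 'tcp_pos': [0.27, 0.563, 0.26], 'ee_rot': [0.156, 0.69, -0.157, 0.689], 'force': [0.082, -0.022, 0.261], 'wrist_torque': [0.013, 0.002, -0.009], 'opening': 0.088} 0.022
side [[444.5, 0.0, 318.0], [0.0, 444.5, 193.0], [0.0, 0.0, 1.0]] {'world_from_camera': [[0.981, 0.1029, -0.1642, 0.3774], [-0.1932, 0.5843, -0.7882, -0.6784], [0.0149, 0.805, 0.5931, 0.6739], [0.0, 0.0, 0.0, 1.0]]} dict_keys(['color', 'range_z', 'intrinsics', 'world_from_camera'])
top [[403.0, 0.0, 324.5], [0.0, 403.0, 204.4], [0.0, 0.0, 1.0]] {'world_from_camera': [[-0.131, 0.9716, -0.1969, 0.3874], [-0.9914, -0.1281, 0.0276, 0.1054], [0.0016, 0.1989, 0.98, 0.9146], [0.0, 0.0, 0.0, 1.0]]} dict_keys(['color', 'range_z', 'intrinsics', 'world_from_camera'])
wrist [[359.3, 0.0, 325.6], [0.0, 359.3, 198.5], [0.0, 0.0, 1.0]] {'T_tool_cam': [[0.0003, 0.2664, -0.9639, -0.1245], [1.0, 0.0005, 0.0004, -0.0004], [0.0006, -0.9639, -0.2664, -0.0676], [0.0, 0.0, 0.0, 1.0]]} dict_keys(['color', 'range_z', 'intrinsics', 'T_tool_cam'])
```

View pics/side0.png

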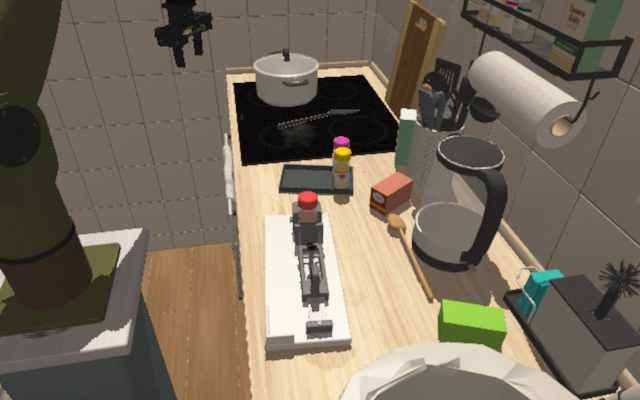

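View pics/top0.png

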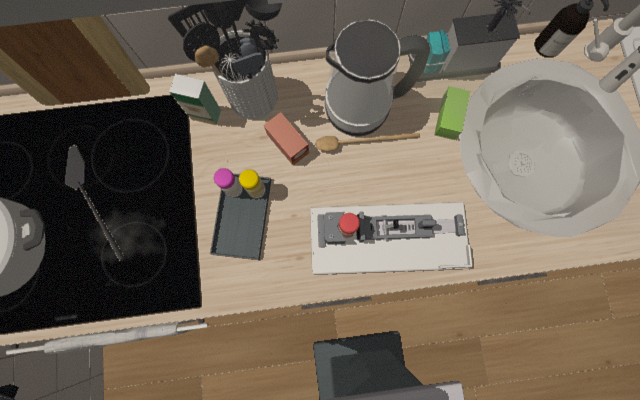

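Side and top: the board lies at top-image cols 310-470, rows 205-273, with the V jaw and red-capped jar (349,223) to the left. The tray is at cols 212-270, with magenta and yellow caps at (224,178) and (250,181). I'll enlarge these.

```bash
cat > h.py <<'E'
import numpy as np, cv2
from cell import get_state, imaging, manip
from scipy.spatial.transform import Rotation as R
def ray(d,u,v,W=None):
    K=d["intrinsics"];W=d["world_from_camera"] if W is None else W
    r=np.array([(u-K[0,2])/K[0,0],-(v-K[1,2])/K[1,1],-1.]);return W[:3,3],W[:3,:3]@r
def at_z(d,u,v,z,W=None):
    o,r=ray(d,u,v,W);return o+r*(z-o[2])/r[2]
def at_d(d,u,v,W=None):
    o,r=ray(d,u,v,W);return o+r*float(d["range_z"][int(v),int(u)])
def cloud(d,W=None):
    K=d["intrinsics"];W=d["world_from_camera"] if W is None else W
    v,u=np.mgrid[:400,:640];z=d["range_z"]
    p=np.stack([(u-K[0,2])/K[0,0]*z,-(v-K[1,2])/K[1,1]*z,-z],-1)
    return p@W[:3,:3].T+W[:3,3]
def wristW(s,d):
    T=np.eye(4);T[:3,:3]=R.from_quat(s["ee_rot"]).as_matrix();T[:3,3]=s["tcp_pos"];return T@d["T_tool_cam"]
def crop(img,u0,u1,v0,v1,k,name):
    cv2.imwrite(name,cv2.resize(img[v0:v1,u0:u1,::-1],None,fx=k,fy=k,interpolation=cv2.INTER_CUBIC))
E
python3 - <<'E'
from h import *
t=dict(np.load("pics/top0.npz"));s=dict(np.load("pics/side0.npz"))
crop(t["color"],300,480,190,290,4.4,"pics/tc1.png")
crop(t["color"],200,290,160,270,5,"pics/tc2.png")
crop(s["color"],255,360,180,355,3.4,"pics/sc1.png")
E
```

```text
(no output)
```

View pics/tc1.png

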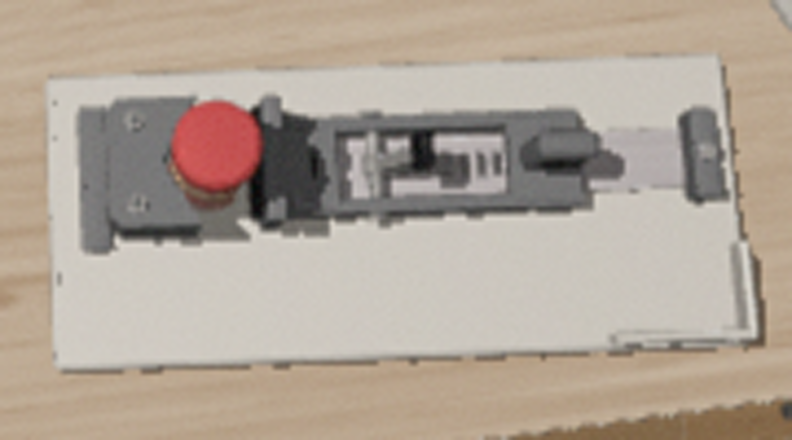

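View pics/tc2.png

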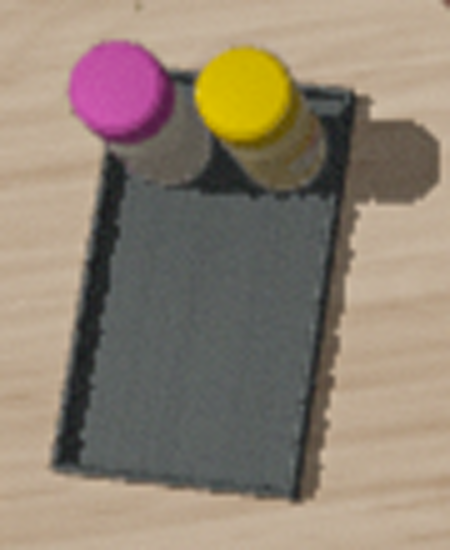

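View pics/sc1.png

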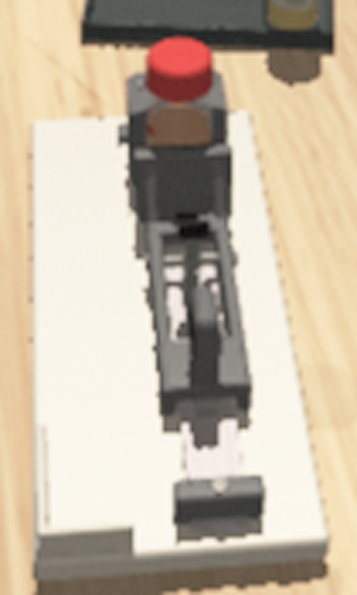

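Run:
```python
from h import *
t=dict(np.load("pics/top0.npz"));s=dict(np.load("pics/side0.npz"))
def full(c,u0,v0,k): return u0+(c[0]+.5)/k-.5, v0+(c[1]+.5)/k-.5
for nm,c in dict(tl=(48,78),tr=(718,55),br=(758,342),bl=(60,370)).items():
    print(nm,at_z(t,*full(c,300,190,4.4),.022).round(4))
P=cloud(t)
m=(abs(P[...,2]-.022)<.005);m[:200]=0;m[285:]=0;m[:,:305]=0;m[:,475:]=0
print(m.sum(),P[m][:,2].mean())
p=P[m][:,:2].astype(np.float32);r=cv2.minAreaRect(p);print("board",r, cv2.boxPoints(r))
for nm,c,z in [("jarcap",(217,146),.130),("thumb",(425,148),.088),("fin",(567,147),.092),("stop",(702,155),.05)]:
    u=full(c,300,190,4.4);print(nm,at_z(t,*u,z).round(4),at_d(t,*np.round(u)).round(4))
for nm,c in [("magenta",(118,90)),("yellow",(244,93))]:
    u=full(c,200,160,5);print(nm,at_z(t,*u,.112).round(4),at_d(t,*np.round(u)).round(4))
for nm,c in dict(bl=(54,468),br=(297,498),tr=(352,92)).items():
    print(nm,at_z(t,*full(c,200,160,5),.016).round(4))
# cap centres
hsv=cv2.cvtColor(t["color"],cv2.COLOR_RGB2HSV)
# side
u=lambda c:full(c,255,180,3.4)
for nm,c,z in [("jarcap",(180,55),.130),("thumb",(193,222),.084),("finfront",(206,285),.092)]:
    print("side",nm,at_z(s,*u(c),z).round(4),at_d(s,*np.round(u(c))).round(4))
for nm,c in dict(tl=(36,122),tr=(245,115),br=(327,545),bl=(38,532)).items(): print("side",nm,at_z(s,*u(c),.022).round(4))
```

```text
tl [0.5641 0.1124 0.022 ]
tr [ 0.531  -0.2308  0.022 ]
br [ 0.3849 -0.2215  0.022 ]
bl [0.4168 0.1249 0.022 ]
7362 0.021585364344133627
board ((0.4746726453304291, -0.05234462022781372), (0.34895044565200806, 0.15008927881717682), 84.55201721191406) [[ 0.383402   -0.21890682]
 [ 0.53281325 -0.23315659]
 [ 0.5659433   0.11421758]
 [ 0.41653204  0.12846735]]
jarcap [0.5021 0.0405 0.13  ] [0.5018 0.0403 0.1289]
thumb [ 0.4945 -0.06    0.088 ] [ 0.4954 -0.0603  0.085 ]
fin [ 0.4857 -0.1254  0.092 ] [ 0.4862 -0.1253  0.0888]
stop [ 0.4781 -0.2024  0.05  ] [ 0.4787 -0.205   0.0416]
magenta [0.6317 0.2822 0.112 ] [0.6307 0.2825 0.1127]
yellow [0.6236 0.2309 0.112 ] [0.6238 0.2315 0.1134]
bl [0.4914 0.3457 0.016 ]
br [0.4641 0.2401 0.016 ]
tr [0.6459 0.1965 0.016 ]
side jarcap [0.5052 0.0387 0.13  ] [0.5058 0.0374 0.1304]
side thumb [ 0.4955 -0.058   0.084 ] [ 0.4939 -0.0622  0.088 ]
side finfront [ 0.4919 -0.1158  0.092 ] [ 0.5044 -0.052   0.0275]
side tl [0.421  0.1233 0.022 ]
side tr [0.5623 0.1058 0.022 ]
side br [ 0.5314 -0.2371  0.022 ]
side bl [ 0.3896 -0.2029  0.022 ]
```

```bash
cat >> h.py <<'E'
C=np.array([0.4747,-0.0523]);YAW=-5.45
def b2w(x,y,z): 
    r=R.from_euler('z',YAW,degrees=True).as_matrix();return np.r_[C,0]+r@np.array([x,y,z])
def plan(p,yaw=YAW,flip=False):
    """row for TCP at p, tool x down, tool y along +-(world x rotated by yaw deg)"""
    s=get_state();M=R.from_quat(s["ee_rot"]).as_matrix()
    y=np.array([np.cos(np.radians(yaw)),np.sin(np.radians(yaw)),0])*(-1 if flip else 1);x=np.array([0,0,-1.]);T=np.stack([x,y,np.cross(x,y)],1)
    d=M.T@(np.array(p)-s["tcp_pos"])*100;rv=R.from_matrix(M.T@T).as_rotvec(degrees=True)/6
    print("tcp",np.round(s["tcp_pos"],4),"row",np.r_[d,rv].round(2).tolist())
E
python3 - <<'E'
from h import *
M=R.from_quat(get_state()["ee_rot"]).as_matrix();print(M.round(3))
p=b2w(.02,-.035,.22);print(p)
plan(p);plan(p,flip=True)
E
```

```text
[[-0.     0.432  0.902]
 [-0.001  0.902 -0.432]
 [-1.    -0.001  0.   ]]
[ 0.49128539 -0.08904132  0.22      ]
tcp [0.2699 0.5633 0.2601] row [4.08, -49.26, 48.15, 11.64, 0.01, 0.01]
tcp [0.2699 0.5633 0.2601] row [4.08, -49.26, 48.15, -18.36, -0.01, 0.01]
```

```bash
python3 -m creep '[4,-49.3,48.1,11.65,0,0,1, 4,-49.3,48.1,11.65,0,0,1, 4,-49.3,48.1,11.65,0,0,1, 4,-49.3,48.1,11.65,0,0,1, 4,-49.3,48.1,11.65,0,0,1, 4,-49.3,48.1,11.65,0,0,1, 4,-49.3,48.1,11.65,0,0,1, 4,-49.3,48.1,11.65,0,0,1, 4,-49.3,48.1,11.65,0,0,1, 4,-49.3,48.1,11.65,0,0,1, 4,-49.3,48.1,11.65,0,0,1, 4,-49.3,48.1,11.65,0,0,1, 4,-49.3,48.1,11.65,0,0,1, 4,-49.3,48.1,11.65,0,0,1, 4,-49.3,48.1,11.65,0,0,1, 4,-49.3,48.1,11.65,0,0,1, 4,-49.3,48.1,11.65,0,0,1, 4,-49.3,48.1,11.65,0,0,1, 4,-49.3,48.1,11.65,0,0,1, 4,-49.3,48.1,11.65,0,0,1]' 10
python3 - <<'E'
from h import *
plan(b2w(.02,-.035,.22))
s=get_state();d=imaging.get_image("wrist");W=wristW(s,d)
cv2.imwrite("pics/w1.png",d["color"][:,:,::-1]);np.savez("pics/w1.npz",W=W,**d)
E
```

```text
t: 1.82
tcp_pos: [0.4903, -0.0881, 0.2206]
ee_rot: [-0.523, -0.476, 0.524, -0.475]
force: [-0.3, -0.5, 0.4]
opening: 0.0003
tcp [ 0.4903 -0.0881  0.2206] row [0.06, 0.11, 0.08, 0.0, 0.0, 0.01]
```

View pics/w1.png

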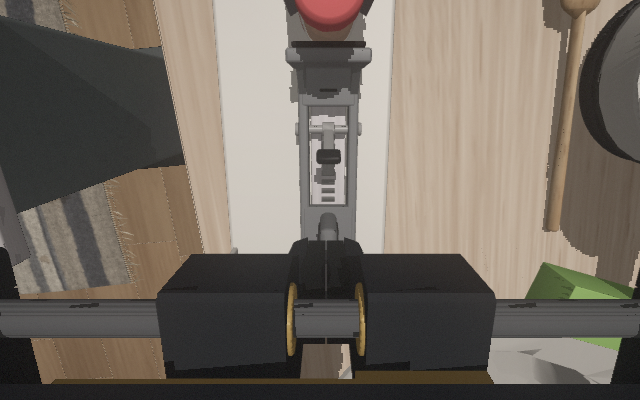

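The wrist view shows the paddle at (328,156), the pivot rod at row 130, the fin's front top edge near (328,213) and the jar at the top.

Run:
```python
from h import *
d=dict(np.load("pics/w1.npz"));W=d["W"];r=R.from_euler('z',YAW,degrees=True).as_matrix()
for nm,u,v,z in [("thumb front",328,150,.088),("thumb mid",328,156,.086),("thumb rear bottom",328,163,.08),("fin",328,216,.092),("fin left",320,222,.09),("fin right",337,222,.09),("rod",328,130,.042),("boardL",222,150,.022),("boardR",388,150,.022),("jaw plate rear top",328,67,.08),("plate front",328,47,.08)]:
    a=at_z(d,u,v,z,W);b=at_d(d,u,v,W);f=lambda q:(r.T@(q-np.r_[C,0])).round(4)
    print(nm,"Z",a.round(4),f(a),"D",f(b))
crop(d["color"],270,390,90,260,3.5,"pics/w1c.png")
```

```text
thumb front Z [ 0.4954 -0.056   0.088 ] [ 0.0209 -0.0017  0.088 ] D [ 0.021  -0.003   0.0782]
thumb mid Z [ 0.4949 -0.0606  0.086 ] [ 0.0209 -0.0063  0.086 ] D [ 0.0209 -0.0061  0.0873]
thumb rear bottom Z [ 0.4944 -0.0667  0.08  ] [ 0.021  -0.0125  0.08  ] D [ 0.0209 -0.0112  0.0874]
fin Z [ 0.4908 -0.1041  0.092 ] [ 0.021  -0.0501  0.092 ] D [ 0.0211 -0.0606  0.0601]
fin left Z [ 0.4843 -0.1089  0.09  ] [ 0.015  -0.0554  0.09  ] D [ 0.0145 -0.064   0.0655]
fin right Z [ 0.497  -0.1101  0.09  ] [ 0.0277 -0.0554  0.09  ] D [ 0.0291 -0.0705  0.0469]
rod Z [ 0.4966 -0.0457  0.042 ] [0.0211 0.0086 0.042 ] D [0.0211 0.0092 0.0488]
boardL Z [ 0.3999 -0.0559  0.022 ] [-0.0741 -0.0107  0.022 ] D [-0.0806 -0.0137 -0.0004]
boardR Z [ 0.5486 -0.0701  0.022 ] [ 0.0752 -0.0107  0.022 ] D [ 0.0756 -0.011   0.0197]
jaw plate rear top Z [5.007e-01 4.000e-04 8.000e-02] [0.0209 0.0549 0.08  ] D [0.0211 0.0576 0.0465]
plate front Z [0.5019 0.0132 0.08  ] [0.0209 0.0678 0.08  ] D [0.0209 0.068  0.0786]
```

View pics/w1c.png

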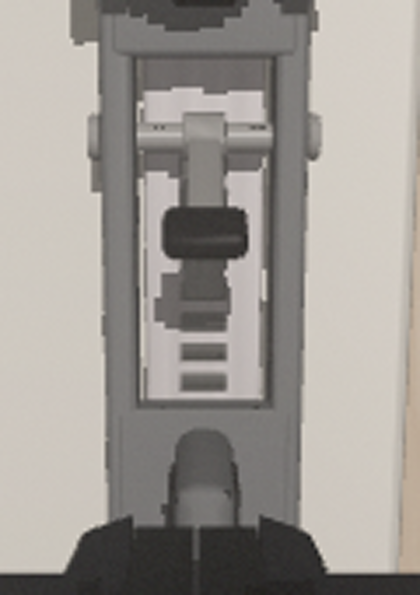

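Run:
```python
from h import *
plan(b2w(.0209,-.037,.096))
```

```text
tcp [ 0.4903 -0.0875  0.2207] row [12.47, 0.22, 0.34, 0.02, 0.0, 0.01]
```

```bash
python3 -m creep '[3,0.2,0.3,0,0,0,1, 6,0.2,0.3,0,0,0,1, 9,0.2,0.3,0,0,0,1, 11,0.2,0.3,0,0,0,1, 12.5,0.2,0.3,0,0,0,1, 12.5,0.2,0.3,0,0,0,1, 12.5,0.2,0.3,0,0,0,1]'
python3 - <<'E'
from h import *
plan(b2w(.0209,-.037,.096))
plan(b2w(.0209,.020,.096))
d=imaging.get_image("side");crop(d["color"],255,365,180,330,4,"pics/s2.png")
E
```

```text
t: 2.45
tcp_pos: [0.4914, -0.0891, 0.0955]
ee_rot: [-0.522, -0.478, 0.523, -0.476]
force: [0.2, -0.8, 0.3]
opening: 0.0006
tcp [ 0.4914 -0.0891  0.0955] row [-0.05, 0.08, 0.2, 0.04, -0.0, 0.03]
tcp [ 0.4914 -0.0891  0.0955] row [-0.05, 0.1, -5.5, 0.04, -0.0, 0.03]
```

View pics/s2.png

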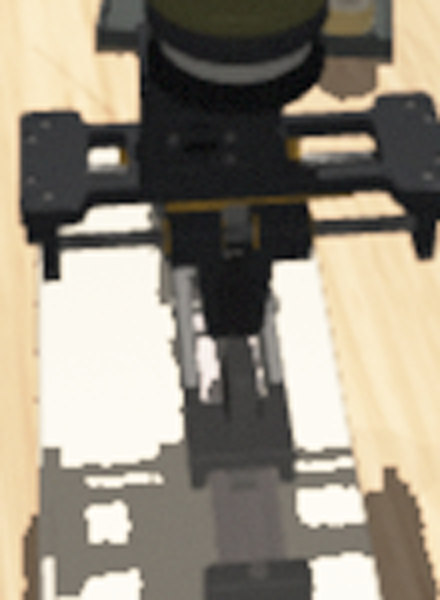

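```bash
python3 -m creep '[0,0.1,-0.4,0,0,0,1, 0,0.1,-0.8,0,0,0,1, 0,0.1,-1.2,0,0,0,1, 0,0.1,-1.6,0,0,0,1, 0,0.1,-2,0,0,0,1, 0,0.1,-2.4,0,0,0,1, 0,0.1,-2.8,0,0,0,1, 0,0.1,-3.2,0,0,0,1, 0,0.1,-3.6,0,0,0,1, 0,0.1,-4,0,0,0,1, 0,0.1,-4.3,0,0,0,1, 0,0.1,-4.6,0,0,0,1, 0,0.1,-4.9,0,0,0,1, 0,0.1,-5.2,0,0,0,1, 0,0.1,-5.5,0,0,0,1, 0,0.1,-5.8,0,0,0,1, 0,0.1,-6,0,0,0,1, 0,0.1,-6,0,0,0,1, 0,0.1,-6,0,0,0,1]'
python3 - <<'E'
from h import *
s=get_state();plan(b2w(.0209,.025,.096))
d=imaging.get_image("wrist");W=wristW(s,d);np.savez("pics/w2.npz",W=W,**d);cv2.imwrite("pics/w2.png",d["color"][:,:,::-1])
d=imaging.get_image("side");crop(d["color"],255,365,180,330,4,"pics/s3.png")
E
```

```text
t: 4.08
tcp_pos: [0.4985, -0.0298, 0.0963]
ee_rot: [-0.522, -0.477, 0.523, -0.476]
force: [-0.3, 0.0, 0.1]
opening: 0.0005
tcp [ 0.4985 -0.0298  0.0963] row [0.03, -0.06, -0.04, 0.03, -0.0, 0.01]
```

View pics/s3.png

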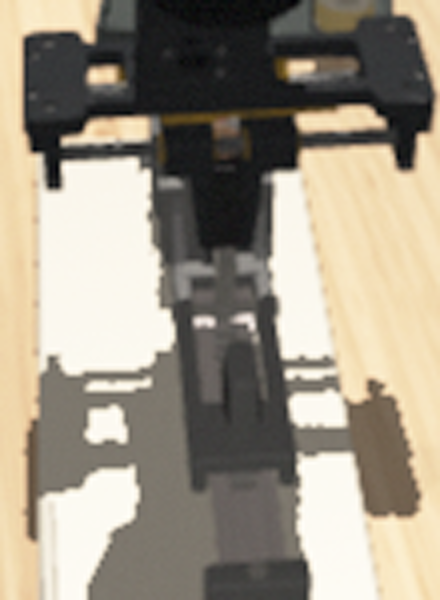

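View pics/w2.png

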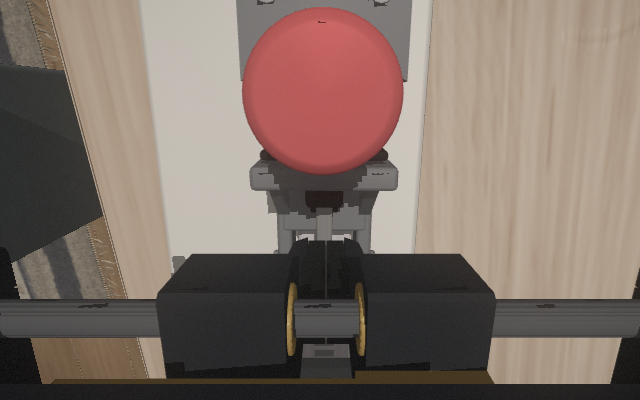

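The pawl is over: the paddle lies forward at (323,200) and the lever runs from the rod to the plate. Next I go up and back to the fin.

```bash
python3 -m creep '[-3,0,0,0,0,0,0, -6,0,0,0,0,0,0, -7,0,3,0,0,0,0, -7,0,6,0,0,0,0, -7,0,9,0,0,0,0, -7,0,10.3,0,0,0,0, -7,0,10.3,0,0,0,0, -7,0,10.3,0,0,0,0, -7,0,10.3,0,0,0,0]'
python3 - <<'E'
from h import *
s=get_state();plan(b2w(.0209,-.078,.081))
d=imaging.get_image("wrist");W=wristW(s,d);np.savez("pics/w3.npz",W=W,**d);cv2.imwrite("pics/w3.png",d["color"][:,:,::-1])
d=imaging.get_image("top");np.savez("pics/top3.npz",**d);crop(d["color"],300,480,190,290,4.4,"pics/t3.png")
E
```

```text
t: 4.93
tcp_pos: [0.4892, -0.1313, 0.1661]
ee_rot: [-0.522, -0.478, 0.522, -0.476]
force: [-0.2, 1.0, 0.9]
opening: 0.0438
tcp [ 0.4892 -0.1313  0.1661] row [8.51, -0.09, 0.09, 0.04, -0.01, 0.01]
```

View pics/w3.png

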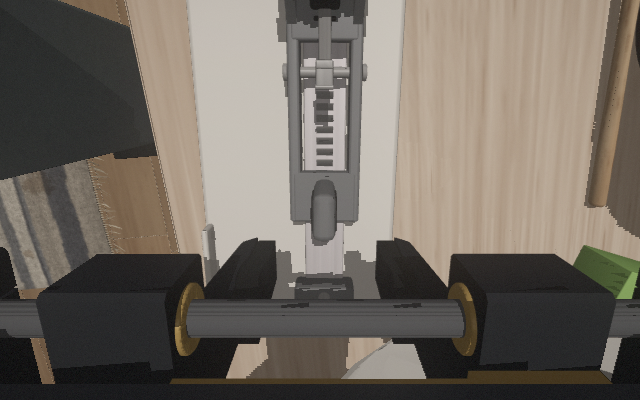

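View pics/t3.png

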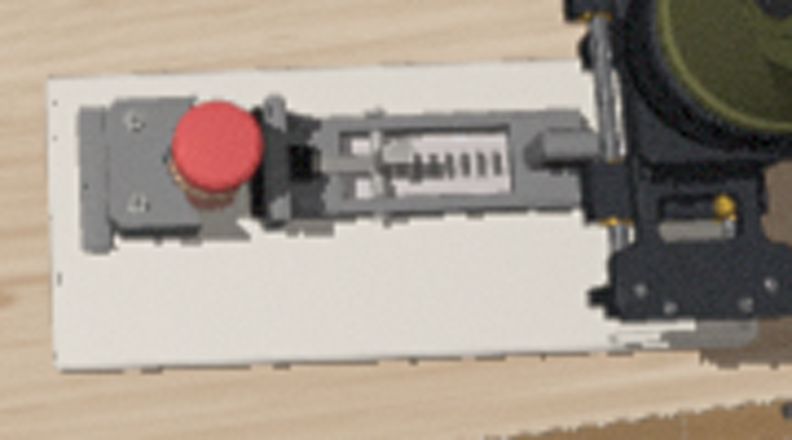

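The pawl is clear of the rack, and the fin's top is at wrist (323, 180–240). I'll localize it.

Run:
```python
from h import *
d=dict(np.load("pics/w3.npz"));W=d["W"];r=R.from_euler('z',YAW,degrees=True).as_matrix()
f=lambda q:(r.T@(q-np.r_[C,0])).round(4)
for v in range(174,246,6): print(v,f(at_d(d,323,v,W)), f(at_z(d,323,v,.092,W)))
for u in (310,312,315,320,330,334,337): print(u,f(at_d(d,u,215,W)))
for v in range(275,300,4): print(v,f(at_d(d,323,v,W)))
```

```text
174 [ 0.0203 -0.0596  0.0457] [ 0.0206 -0.0501  0.092 ]
180 [ 0.0204 -0.0623  0.0527] [ 0.0207 -0.0536  0.092 ]
186 [ 0.0205 -0.0624  0.0699] [ 0.0207 -0.0571  0.092 ]
192 [ 0.0206 -0.0625  0.0844] [ 0.0207 -0.0606  0.092 ]
198 [ 0.0207 -0.0645  0.0909] [ 0.0207 -0.0642  0.092 ]
204 [ 0.0207 -0.0676  0.0926] [ 0.0207 -0.0677  0.092 ]
210 [ 0.0207 -0.0714  0.092 ] [ 0.0207 -0.0714  0.092 ]
216 [ 0.0207 -0.0747  0.0929] [ 0.0207 -0.075   0.092 ]
222 [ 0.0207 -0.0785  0.0925] [ 0.0207 -0.0787  0.092 ]
228 [ 0.0207 -0.0825  0.0918] [ 0.0207 -0.0824  0.092 ]
234 [ 0.0207 -0.0857  0.0931] [ 0.0207 -0.0862  0.092 ]
240 [ 0.0207 -0.0903  0.0911] [ 0.0207 -0.09    0.092 ]
310 [ 0.011  -0.0895  0.0456]
312 [ 0.0142 -0.0753  0.0893]
315 [ 0.016  -0.0746  0.0914]
320 [ 0.019  -0.0741  0.0928]
330 [ 0.0248 -0.0743  0.0921]
334 [ 0.0271 -0.0749  0.0903]
337 [ 0.0304 -0.0892  0.0463]
275 [ 0.0204 -0.1461  0.0278]
279 [ 0.0204 -0.1484  0.0302]
283 [ 0.0204 -0.1483  0.0368]
287 [ 0.0205 -0.1489  0.042 ]
291 [ 0.0205 -0.1507  0.0449]
295 [ 0.0205 -0.1534  0.046 ]
299 [ 0.0217 -0.0513  0.2217]
```

```bash
python3 -m creep '[3,0,0.1,0,0,0,0, 6,-0.1,0.1,0,0,0,0, 8.5,-0.1,0,0,0,0,0, 8.5,-0.1,0,0,0,0,0, 8.5,-0.1,0,0,0,0,0, 8.5,-0.1,0,0,0,0,1, 8.5,-0.1,0,0,0,0,1, 8.5,-0.1,0,0,0,0,1, 8.5,-0.1,0,0,0,0,1, 8.5,-0.1,0,0,0,0,1]' 20
python3 - <<'E'
from h import *
s=get_state();plan(b2w(.0207,-.077,.081));plan(b2w(.0207,-.131,.081))
E
```

```text
t: 5.87
tcp_pos: [0.488, -0.1307, 0.082]
ee_rot: [-0.522, -0.478, 0.522, -0.477]
force: [0.7, 1.1, 6.0]
opening: 0.014
tcp [ 0.488  -0.1307  0.082 ] row [0.1, -0.0, 0.02, 0.05, -0.01, 0.01]
tcp [ 0.488  -0.1307  0.082 ] row [0.09, -0.03, 5.42, 0.05, -0.01, 0.01]
```

```bash
python3 -m creep '[0,0,0.4,0,0,0,1, 0,0,0.8,0,0,0,1, 0,0,1.2,0,0,0,1, 0,0,1.6,0,0,0,1, 0,0,2,0,0,0,1, 0,0,2.4,0,0,0,1, 0,0,2.8,0,0,0,1, 0,0,3.2,0,0,0,1, 0,0,3.6,0,0,0,1, 0,0,4,0,0,0,1, 0,0,4.4,0,0,0,1, 0,0,4.7,0,0,0,1, 0,0,4.9,0,0,0,1, 0,0,5.1,0,0,0,1, 0,0,5.1,0,0,0,1]' 20
python3 -m creep '[0,0,0.1,0,0,0,1, 0,0,0.2,0,0,0,1, 0,0,0.3,0,0,0,1, 0,0,0.4,0,0,0,1, 0,0,0.5,0,0,0,1, 0,0,0.5,0,0,0,1]' 20
```

```text
t: 7.12
tcp_pos: [0.4832, -0.1823, 0.082]
ee_rot: [-0.522, -0.477, 0.522, -0.476]
force: [-2.4, 1.6, 3.9]
opening: 0.0135
t: 7.62
tcp_pos: [0.4831, -0.1835, 0.082]
ee_rot: [0.522, 0.48, -0.521, 0.476]
force: [-0.6, 9.6, 5.1]
opening: 0.0139
```

The stop is reached: 9.6 N, with about 53 mm of travel plus the 3 mm springback. Now I release and go up.

```bash
python3 -m creep '[0,0,0.3,0,0,0,0, 0,0,0.3,0,0,0,0, 0,0,0.3,0,0,0,0, 0,0,0.3,0,0,0,0, -3,0,0.2,0,0,0,0, -6,0,0,0,0,0,0, -9,0,0,0,0,0,-1, -12,0,-3,0,0,0,-1, -13,0,-7,0,0,0,-1, -13,0,-11,0,0,0,-1, -13,0,-15,0,0,0,-1, -13,0,-15,0,0,0,-1, -13,0,-15,0,0,0,-1]'
python3 - <<'E'
from h import *
s=get_state();print(s["tcp_pos"])
d=imaging.get_image("wrist");W=wristW(s,d);np.savez("pics/w4.npz",W=W,**d);cv2.imwrite("pics/w4.png",d["color"][:,:,::-1])
d=imaging.get_image("side");np.savez("pics/s4.npz",**d);crop(d["color"],255,365,180,330,4,"pics/s4.png")
E
```

```text
t: 8.7
tcp_pos: [0.4968, -0.032, 0.2128]
ee_rot: [0.521, 0.481, -0.519, 0.478]
force: [0.4, -0.1, -0.2]
opening: 0.0874
[ 0.49677257 -0.03202697  0.21281055]
```

View pics/w4.png

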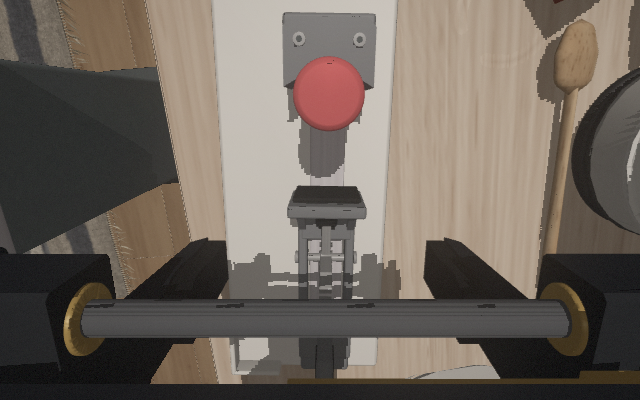

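View pics/s4.png

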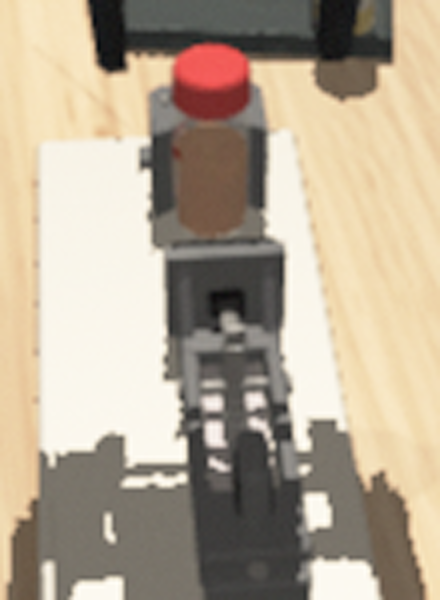

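The jar stands free with its cap centre at wrist (329,93). The jaw plate is back and the pawl lies forward.

Run:
```python
from h import *
d=dict(np.load("pics/w4.npz"));W=d["W"];r=R.from_euler('z',YAW,degrees=True).as_matrix()
f=lambda q:(r.T@(q-np.r_[C,0])).round(4)
P=cloud(d,W);m=(P[...,2]>.122)&(P[...,2]<.14);m[200:]=0;m[:,:280]=0;m[:,380:]=0
c,rad=cv2.minEnclosingCircle(P[m][:,:2].astype(np.float32));print(m.sum(),c,rad,np.median(P[m],0),f(np.r_[c,.13]),at_z(d,329,93,.13,W))
print("plate",f(at_d(d,329,194,W)),f(at_z(d,329,212,.08,W)))
c=np.array(c)
plan(b2w(*f(np.r_[c,.2])[:2],.2));plan(b2w(*f(np.r_[c,.2])[:2],.106))
```

```text
4222 (0.5044283866882324, 0.03833566606044769) 0.020383229479193687 [0.50442104 0.03880184 0.13050509] [0.021 0.093 0.13 ] [0.50476838 0.03893221 0.13      ]
plate [0.023  0.0194 0.0661] [0.023  0.0091 0.08  ]
tcp [ 0.4962 -0.036   0.2127] row [1.29, 0.17, -7.47, 0.07, -0.03, 0.02]
tcp [ 0.4962 -0.036   0.2127] row [10.69, 0.19, -7.44, 0.07, -0.03, 0.02]
```

```bash
python3 -m creep '[1.3,0.2,-3.5,0,0,0,-1, 1.3,0.2,-7.4,0,0,0,-1, 1.3,0.2,-7.4,0,0,0,-1, 1.3,0.2,-7.4,0,0,0,-1, 4,0.2,-7.4,0,0,0,-1, 7,0.2,-7.4,0,0,0,-1, 9,0.2,-7.4,0,0,0,-1, 10.3,0.2,-7.4,0,0,0,-1, 10.3,0.2,-7.4,0,0,0,-1, 10.3,0.2,-7.4,0,0,0,-1]'
python3 - <<'E'
from h import *
plan([0.5045,0.0385,.110])
E
```

```text
t: 9.63
tcp_pos: [0.5043, 0.0352, 0.1097]
ee_rot: [-0.522, -0.478, 0.523, -0.475]
force: [-0.1, -0.6, 0.8]
opening: 0.0882
tcp [0.5043 0.0352 0.1097] row [-0.03, -0.01, -0.33, 0.03, -0.02, 0.03]
```

```bash
python3 -m creep '[0,0,-0.3,0,0,0,-1, 0,0,-0.3,0,0,0,0, 0,0,-0.3,0,0,0,0.2, 0,0,-0.3,0,0,0,0.4, 0,0,-0.3,0,0,0,1, 0,0,-0.3,0,0,0,1, 0,0,-0.3,0,0,0,1, 0,0,-0.3,0,0,0,1, 0,0,-0.3,0,0,0,1]' 18
python3 -m creep '[-0.5,0,-0.3,0,0,0,1, -1,0,-0.3,0,0,0,1, -1.5,0,-0.3,0,0,0,1, -2,0,-0.3,0,0,0,1, -2,0,-0.3,0,0,0,1]' 18
python3 - <<'E'
from h import *
d=imaging.get_image("side");crop(d["color"],255,365,180,330,4,"pics/s5.png")
E
```

```text
t: 10.38
tcp_pos: [0.5044, 0.0382, 0.1097]
ee_rot: [-0.522, -0.478, 0.523, -0.475]
force: [-0.4, 0.2, 1.7]
opening: 0.0407
t: 10.8
tcp_pos: [0.5045, 0.0405, 0.1308]
ee_rot: [-0.522, -0.478, 0.523, -0.475]
force: [-2.2, -3.7, 1.4]
opening: 0.0404
```

View pics/s5.png

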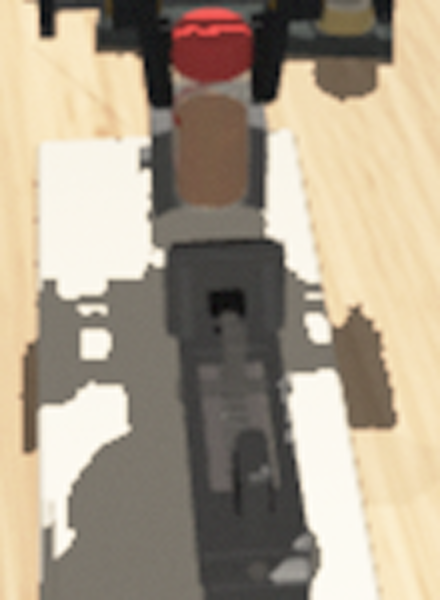

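```bash
python3 -m creep '[-0.5,0,0.5,0,0,0,1, -2,0,0.6,0,0,0,1, -4,0,0.6,0,0,0,1, -6,0,0.6,0,0,0,1, -8,0,0.6,0,0,0,1, -10,0,0.6,0,0,0,1, -10,0,0.6,0,0,0,1, -10,0,0.6,0,0,0,1]' 18
python3 - <<'E'
from h import *
d=imaging.get_image("side");np.savez("pics/s6.npz",**d);crop(d["color"],230,390,100,260,3.7,"pics/s6.png")
d=imaging.get_image("top");np.savez("pics/t6.npz",**d);crop(d["color"],200,400,150,290,4,"pics/t6.png")
plan([.525,.282,.23],yaw=-13.5)
E
```

```text
t: 11.52
tcp_pos: [0.505, 0.0353, 0.2314]
ee_rot: [0.523, 0.478, -0.522, 0.476]
force: [0.3, -0.4, -1.3]
opening: 0.0403
tcp [0.5038 0.0349 0.2299] row [0.03, -0.14, -24.8, 1.38, -0.01, 0.05]
```

View pics/s6.png

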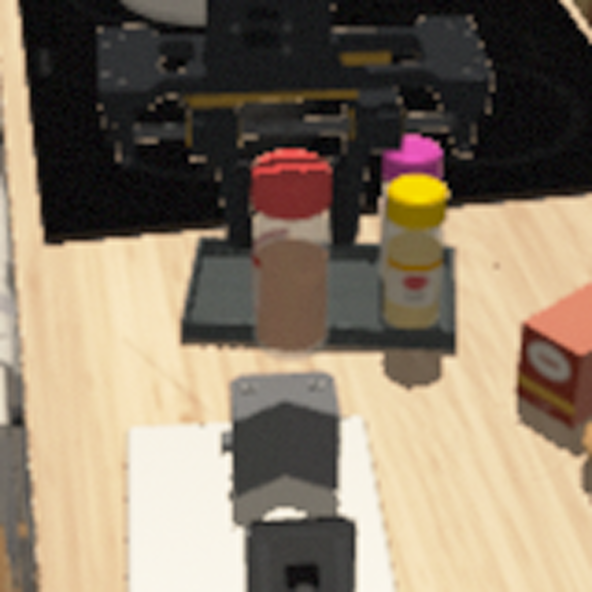

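View pics/t6.png

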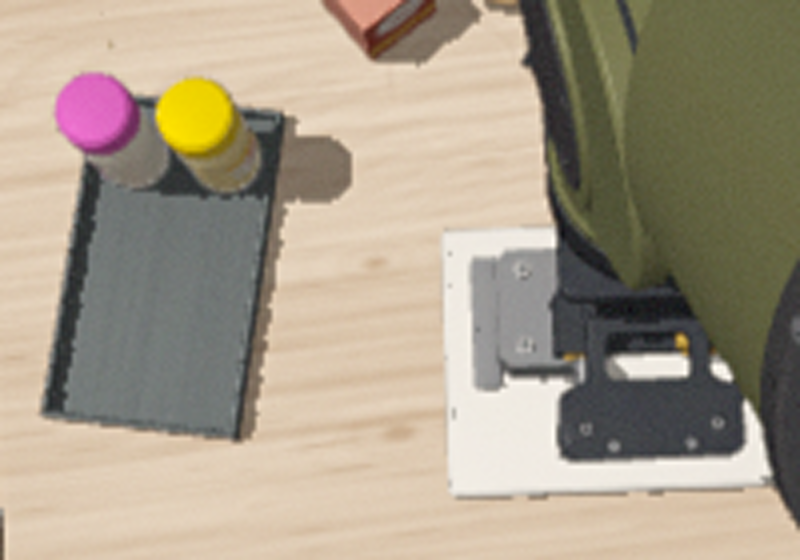

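Run:
```python
from h import *
d=dict(np.load("pics/s6.npz"));P=cloud(d)
m=(abs(P[...,0]-.504)<.03)&(P[...,1]>-.02)&(P[...,1]<.06)&(P[...,2]>.135)&(P[...,2]<.26)
q=P[m];print(len(q))
for a in np.arange(.13,.26,.01):
    k=q[(q[:,2]>=a)&(q[:,2]<a+.01)&(abs(q[:,0]-.504)<.006)]
    if len(k):print(round(a+.005,3),len(k),k[:,:2].mean(0).round(4), k[:,1].min().round(4))
print(q[:,2].min(),q[:,2].max())
```

```text
1392
0.145 12 [0.5044 0.0129] 0.0113
0.155 24 [0.5042 0.0126] 0.0108
0.165 28 [0.504  0.0133] 0.01
0.175 25 [0.5042 0.0133] 0.0104
0.185 27 [0.5043 0.0141] 0.011
0.195 24 [0.5043 0.0143] 0.0119
0.205 29 [0.5043 0.0145] 0.0121
0.215 36 [0.5037 0.0156] 0.0114
0.225 33 [0.5039 0.018 ] 0.0142
0.235 25 [0.504  0.0163] 0.0131
0.245 34 [0.5045 0.0183] 0.0139
0.255 64 [0.5039 0.0314] 0.0148
0.1441201836187478 0.25986759931602516
```

Run:
```python
from h import *
def slope(P,cx,cy,z0,z1):
    m=(abs(P[...,0]-cx)<.006)&(abs(P[...,1]-cy)<.035)&(P[...,2]>z0)&(P[...,2]<z1);q=P[m]
    q=q[np.argsort(q[:,2])];return len(q),np.polyfit(q[:,2],q[:,1],1)
P=cloud(dict(np.load("pics/s6.npz")))
print(slope(P,.504,.03,.15,.225)); print(slope(P,.6236,.231,.02,.085))
P=cloud(dict(np.load("pics/s4.npz")));print(slope(P,.504,.03,.04,.105))
```

```text
(208, array([0.05163793, 0.00448665]))
(111, array([0.03441725, 0.20857866]))
(149, array([0.02794846, 0.01694923]))
```

The tilt relative to the upright jars is about 1°, which is fine. Next I carry it to the tray.

```bash
python3 -m creep '[0,0,-1,0,0,0,1, 0,0,-3,0,0,0,1, 0,0,-5,0.2,0,0,1, 0,0,-7,0.4,0,0,1, 0,0,-9,0.6,0,0,1, 0,0,-11,0.8,0,0,1, 0,0,-13,1,0,0,1, 0,-0.1,-15,1.2,0,0,1, 0,-0.1,-17,1.4,0,0,1, 0,-0.1,-19,1.4,0,0,1, 0,-0.1,-21,1.4,0,0,1, 0,-0.1,-23,1.4,0,0,1, 0,-0.1,-24,1.4,0,0,1, 0,-0.1,-24.8,1.4,0,0,1, 0,-0.1,-24.8,1.4,0,0,1, 0,-0.1,-24.8,1.4,0,0,1]' 18
python3 - <<'E'
from h import *
d=imaging.get_image("side");np.savez("pics/s7.npz",**d);crop(d["color"],230,390,70,220,3.7,"pics/s7.png")
plan([.525,.282,.10],yaw=-13.5)
P=cloud(d);m=(abs(P[...,0]-.525)<.006)&(abs(P[...,1]-.28)<.035)&(P[...,2]>.15)&(P[...,2]<.225);q=P[m];print(np.polyfit(q[:,2],q[:,1],1),q[:,2].min())
m=(abs(P[...,0]-.525)<.02)&(abs(P[...,1]-.28)<.035)&(P[...,2]>.1);print(P[m][:,2].min())
E
```

```text
t: 12.95
tcp_pos: [0.5252, 0.2812, 0.2298]
ee_rot: [-0.554, -0.438, 0.557, -0.436]
force: [-0.5, -0.4, -1.2]
opening: 0.0404
tcp [0.5254 0.2805 0.23  ] row [13.0, -0.0, -0.15, -0.04, 0.01, 0.05]
[0.05259465 0.25033233] 0.15019193639120842
0.1412725679091139
```

View pics/s7.png

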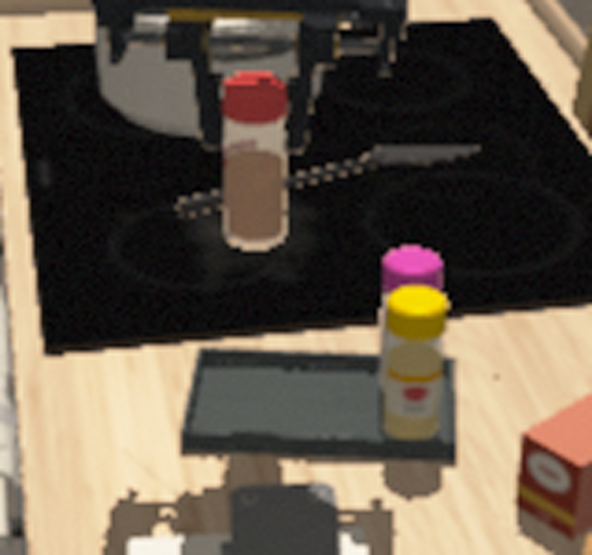

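```bash
python3 -m creep '[2,0,-0.1,0,0,0,1, 4,0,-0.1,0,0,0,1, 6,0,-0.1,0,0,0,1, 8,0,-0.1,0,0,0,1, 10,0,-0.1,0,0,0,1, 12,0,-0.1,0,0,0,1, 13,0,-0.1,0,0,0,1, 13,0,-0.1,0,0,0,1]' 18
python3 -m creep '[0.1,0,0,0,0,0,1, 0.2,0,0,0,0,0,1, 0.3,0,0,0,0,0,1, 0.4,0,0,0,0,0,1, 0.5,0,0,0,0,0,1, 0.5,0,0,0,0,0,1]' 18
python3 - <<'E'
from h import *
s=get_state();print(s["force"],s["tcp_pos"])
d=imaging.get_image("side");np.savez("pics/s8.npz",**d);crop(d["color"],260,380,110,210,5,"pics/s8.png")
E
```

```text
t: 13.67
tcp_pos: [0.5238, 0.2795, 0.098]
ee_rot: [-0.553, -0.438, 0.56, -0.435]
force: [-0.9, -0.6, -1.3]
opening: 0.0403
t: 14.17
tcp_pos: [0.5239, 0.2796, 0.0933]
ee_rot: [-0.554, -0.438, 0.559, -0.435]
force: [0.3, 0.3, -1.6]
opening: 0.0406
[ 0.29061144  0.27340782 -1.59949441] [0.52387289 0.27960382 0.09331272]
```

View pics/s8.png

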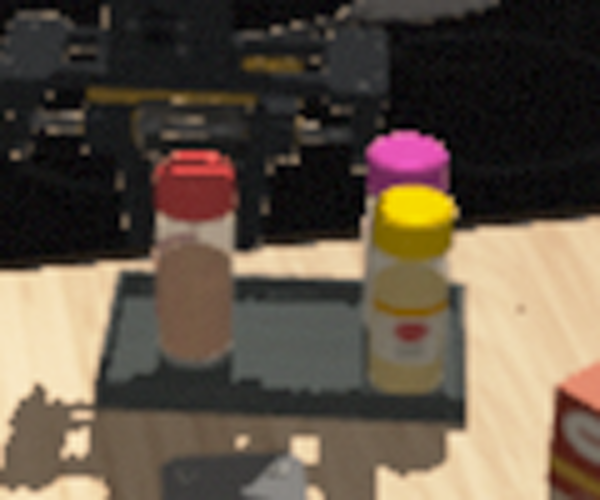

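Nearly down: force -1.6 N, so there is no contact yet. I'll continue in 0.5 mm steps.

```bash
python3 -m creep '[0.05,0,0,0,0,0,1, 0.1,0,0,0,0,0,1, 0.15,0,0,0,0,0,1, 0.15,0,0,0,0,0,1]' 18
python3 -m creep '[0.05,0,0,0,0,0,1, 0.1,0,0,0,0,0,1, 0.1,0,0,0,0,0,1]' 18
```

```text
t: 14.55
tcp_pos: [0.524, 0.2796, 0.0923]
ee_rot: [-0.554, -0.438, 0.559, -0.435]
force: [-0.8, -0.6, 3.7]
opening: 0.0402
t: 14.8
tcp_pos: [0.524, 0.2795, 0.0923]
ee_rot: [-0.554, -0.438, 0.559, -0.435]
force: [-0.9, -1.6, 9.2]
opening: 0.0406
```

```bash
python3 -m creep '[0,0,0,0,0,0,1, 0,0,0,0,0,0,0.02, 0,0,0,0,0,0,-0.02, 0,0,0,0,0,0,-0.1, 0,0,0,0,0,0,-0.2, 0,0,0,0,0,0,-0.35, 0,0,0,0,0,0,-0.35, 0,0,0,0,0,0,-0.35]' 5
python3 -m creep '[-1,0,0,0,0,0,-0.35, -2,0,0,0,0,0,-0.35, -4,0,0,0,0,0,-0.35, -6,0,0,0,0,0,-0.35, -9,0,0,0,0,0,-0.35, -12,0,0,0,0,0,-0.35, -15,0,0,0,0,0,-0.35, -15,0,2,0,0,0,-0.35, -15,0,5,0,0,0,-0.35, -15,0,8,0,0,0,-0.35, -15,0,10,0,0,0,-0.35, -15,0,10,0,0,0,-0.35, -15,0,10,0,0,0,-0.35]'
python3 - <<'E'
from h import *
for n in ("side","top"):
    d=imaging.get_image(n);np.savez(f"pics/{n}9.npz",**d);cv2.imwrite(f"pics/{n}9.png",d["color"][:,:,::-1])
E
```

```text
t: 15.47
tcp_pos: [0.524, 0.2795, 0.0922]
ee_rot: [-0.554, -0.438, 0.559, -0.435]
force: [-0.8, -0.5, 0.3]
opening: 0.0595
t: 16.55
tcp_pos: [0.5016, 0.1817, 0.2438]
ee_rot: [-0.555, -0.437, 0.559, -0.434]
force: [-0.3, -0.3, -0.6]
opening: 0.0597
```

View pics/side9.png

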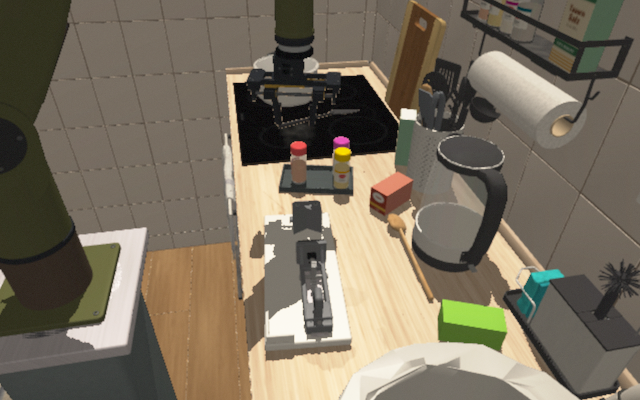

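View pics/top9.png

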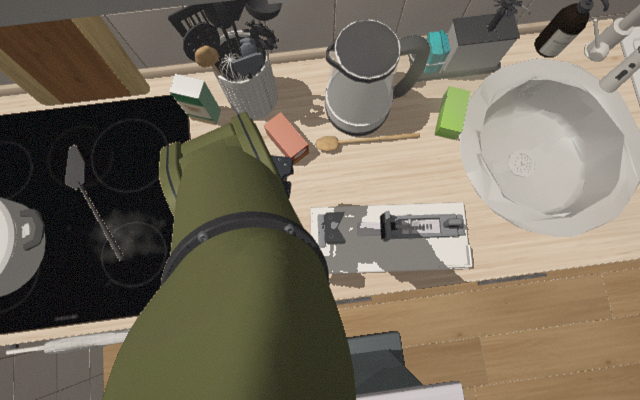

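The jar stands upright in the tray at side (299,163) and the other two are untouched. Now I check the clamp closely.

Run:
```python
from h import *
d=dict(np.load("pics/top9.npz"));crop(d["color"],300,480,190,290,4.4,"pics/t9c.png")
r=R.from_euler('z',YAW,degrees=True).as_matrix();f=lambda q:(r.T@(q-np.r_[C,0])).round(4)
P0=cloud(dict(np.load("pics/top0.npz")));P=cloud(d)
for Q in (P0,P):
    b=(Q.reshape(-1,3)-np.r_[C,0])@r
    k=b[(abs(b[:,0]-.0208)<.005)&(b[:,2]>.086)&(b[:,2]<.097)&(b[:,1]<-.03)]; print("fin top y",len(k),k[:,1].min().round(4),np.median(k[:,1]).round(4),k[:,1].max().round(4))
s=dict(np.load("pics/side9.npz"));Q=cloud(s)
m=(abs(Q[...,0]-.524)<.03)&(abs(Q[...,1]-.28)<.04)&(Q[...,2]>.02)&(Q[...,2]<.16);q=Q[m];print("jar",q.min(0),q.max(0),q[q[:,2]>.105].mean(0))
```

```text
fin top y 63 -0.0864 -0.0725 -0.0593
fin top y 67 -0.1421 -0.1276 -0.1137
jar [0.50366658 0.25158596 0.02020832] [0.54320816 0.29323182 0.1145474 ] [0.52335071 0.26997054 0.11052201]
```

View pics/t9c.png

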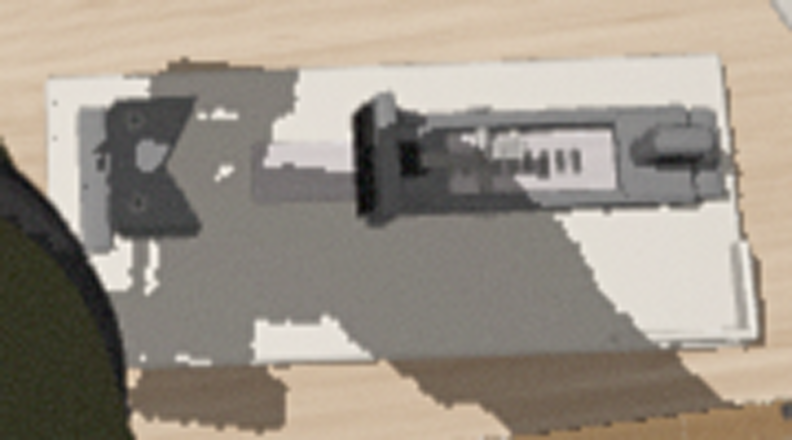

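The jaw has moved 55 mm and rests against the stop. The pawl is forward, and the jar's top is at 0.112 m and upright.

Run:
```python
from h import *
print(get_state()["joint_vel"].round(3) if hasattr(get_state()["joint_vel"],'round') else get_state()["joint_vel"])
print(manip.sign_off())
```

```text
[-0.011  0.013 -0.007 -0.004  0.003 -0.003  0.001]
the job is handed in; nothing more can be done
None
```

The job is done and handed in after about 17 s of robot time. I threw the pawl over with the closed fingers, then drew the jaw back by its fin until it met the stop. Only then did I lift the jar out and set it down in the free half of the spice tray. The gripper let go with the jar resting on the tray floor.

**Last checks:**
- **Jaw:** the depth image puts its travel at about 55 mm, against the 55 mm of a jaw fully back. It met the stop at about 10 N.
- **Pawl:** it lies forward, clear of the rack, in the last pictures; I judged this by eye and did not measure its angle.
- **Jar:** it stands upright in the tray, its top about 112–114 mm above the worktop, and the other two jars are standing.
- **Arm:** it is clear of everything.

**Small deviations:**
- While lifting, I shifted about 2–3 mm further towards the V jaw than intended. That pressed the jar into it with about 4 N, and I backed off.
- The jar then hung about 1° off upright in the grip and stood upright again once released.

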